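# Load the label-tape stand and snap its cap home

## Robot

A 6-joint arm with a two-finger parallel gripper is mounted at the origin on a cart in front of the work surface, level with it; the furniture and walls round the work are solid. World frame = base frame: x ahead of the robot, y to its left, z up, the work surface at z = 0. Lengths are in mm, angles in rad, forces in N, time in s.
With the tool pointing down it reaches from about 300 to 775 mm from the base axis. Payload 14.6 kg.
Tool frame: the origin (TCP) lies between the finger pads; the fingertips stand 17 mm ahead of it and the grasp point (between the pads) lies 2 mm behind it; z points along the fingers, y is the direction in which the jaws open and shut (so a half turn about z gives the same grasp; the last joint's range is limited). The gripper opens to 94 mm and grips with 3 to 60 N. Pads are 16 mm wide; open, the fingers measure 119 mm over their backs; the gripper's body (75 mm by 177 mm) begins 78 mm behind the grasp point.
Start: joints at [1.124, 0.3, 1.521, -0, 1.321, -0.067], TCP at [203.901, 510.797, 222.446] pointing down, gripper open.
Joint ranges: [-3.03, 3.03], [-0.79, 2.21], [0.23, 2.52], [-1.04, 4.18], [0, 3.07], [-2.55, 2.55]. Speed limits (rad/s): [2.22, 2.22, 2.57, 3.14, 3.14, 3.14].

## Interface

Orientations are given as a unit quaternion [w, x, y, z].
In Python, from workcell import manip gives the robot as it stands. Calls block until the motion is done:
- manip.goto(position, orientation): joint-space move of the TCP to a pose.
- manip.movel(position, orientation=None, rate=150, threshold=None): straight line of the TCP; orientation=None keeps the orientation; rate is the mean speed in mm/s. With threshold (N) it stops when the force on the tool has changed by that much, and returns True; else False.
- manip.movej(angles): joint-space move.
- manip.move_gripper(opening, f_grip=None): finger opening in mm; f_grip is the grip in N (None keeps the last); returns when the fingers have stopped.
- manip.sleep(seconds).
- manip.inverse_kinematics(position, orientation): joint angles nearest the present ones, or None.
- manip.read_camera(name): name is "side" or "top"; returns a dict with "frame" (384x512x3 uint8, red, green, blue), "mtx" (3x3 intrinsics, pixels), "origin" and "attitude" of the camera in the world. Camera axes: x right, y up, looking along -z (the intrinsics and any distortion apply to the point x, -y, -z); pixel columns grow to the right and rows downward; lengths in mm; the calibration is good to about 2 mm. A picture is of the moment at which its call begins. There is no depth.
A pose or a line that the arm cannot do raises manip.IKError and nothing moves.
- manip.hand_in(): hands the job in, once; it reports no verdict.
Trained networks look in the newest picture that a camera, given by its name, has taken for a name from the list of things; names that differ only in an ending like _2 or _b are one class to them, and where a whole thing is asked for, a point or a joint stands for the part that bears it (a point fixed in the world has none). Each returns a list of dicts, best first, with "confidence" (0 to 1); they miss things now and then, are a little off and sometimes report something else, mostly with a low value. They report only what shows in the picture. A call takes as long as a camera call. They do not tell look-alikes from the thing itself.
- manip.find_in(camera, query): "centre" ([row, column] in pixels, amid what is visible of it).
- manip.cut_out(camera, query): "mask" (384x512 bool, what is visible of it) and "centre" ([row, column] in pixels, amid what is visible of it).
Readings, each from a call of its own:
- manip.read_time_s(): time.
- manip.read_joints(): joint angles.
- manip.read_qd(): joint speeds.
- manip.read_tau(): joint torques, N m.
- manip.read_position(): TCP position.
- manip.read_tool_rot(): TCP orientation.
- manip.read_wrist_force(): force on the tool from outside, world axes, zero at the start.
- manip.read_ft_torque(): the same for the moment, N m.
- manip.read_width(): finger opening in mm.
Only numpy, scipy, OpenCV 4.12 (cv2) and the standard library are available. Lean on these libraries where they do the work, as an engineer would, in place of code of your own. Each camera call takes 0.05 s, during which the arm holds its last target. There are 200 camera calls.

## Task

Load the tape stand: slide the upper roll of label tape straight up off the storage post, lower it over the stand's spindle until it lies flat on its seat, then put the black snap cap on the stud at the spindle's top and press until it clicks, and keep pressing after the click until the cap is fully home on the spindle's shoulder. Finish while still holding the cap pressed down firmly with the gripper: do not let go and do not back off. Leave the second roll on its post, and do not disturb the empty cardboard core and the timer.

Things in the scene. Friction and masses are not known exactly. Their poses are not given: they have to be found in the camera images.
- stand: Tape stand, fixed. Grey base plate, top 10 mm above the worktop, from -50 to +50 mm in its own x and -55 to +105 mm in its own y. Origin on the worktop under the axis of the upright white spindle (22 mm diameter, flat shoulder at z = 55 mm, 50 mm round seat at its foot). A toothed tear blade, top at z = 56 mm, stands across the +y end, 81 mm from the axis.
- seat (a point): Centre of the seat's top, on the spindle's axis, 13 mm above the worktop: the underside of a loaded roll rests here.
- shoulder (a point): Centre of the spindle's flat shoulder, 55 mm above the worktop: the cap's underside rests on it when fully home. The snap stud stands on it: 12.4 mm diameter, 16 mm high, tapered at its top; four spring lugs stick out of it to 20.4 mm diameter, widest 8 mm above the shoulder, sloping inwards above and below.
- post: Storage post, fixed to the worktop: flat round steel base of 90 mm diameter, 8 mm high, with a plain 18 mm diameter steel post up to z = 105 mm. Origin on the worktop under its axis.
- top_roll: The upper of the two rolls on the post, the one to load. Cream paper label tape wound on a cardboard core: 58 mm outer diameter, 40 mm high, 26 mm bore, about 90 g, upright. Origin at the centre of its underside (48 mm above the worktop at the start), z up along the bore. Loaded, its top lies 2 mm below the shoulder.
- spare_roll: The lower roll on the post, identical, to be left there. Origin at the centre of its underside (8 mm above the worktop).
- cap: Black snap cap, flange down, knob up. Flange 46 mm diameter, 5 mm thick; round knob 30 mm diameter, top at 31 mm; 40 g. Origin at the centre of its underside. Socket below, 16 mm lip, any yaw. On the stud: resistance starts 9 mm above the shoulder, climbs to 10 to 15 N about 6 mm above, drops at the click about 3 mm above; then the cap goes on down to a hard stop on the shoulder.
- bare_core: Bystander: empty cardboard core, 31 mm diameter, 38 mm high, upright on the worktop. Origin at the centre of its underside.
- timer: Bystander: white kitchen timer, 32 x 66 x 62 mm, standing. Origin at the centre of its underside.
There are look-alikes about, which are no part of the job. What is shaped like the spare_roll but purple or red is not meant.

How it is judged (in metres and radians):
On the way, in this order (a step that is already met when the one before it is completed fails the run):
1. the upper roll has been slid up clear off the storage post (z of top_roll in the frame of post above 0.106 m and contact force between top_roll and the fingers above 1 N), for 0.1 s.
2. the roll lies flat on the stand's seat, the spindle through its bore, let go (horizontal distance between top_roll and seat below 0.005 m and z of top_roll in the frame of seat below 0.0025 m and angle between top_roll's own z axis and vertical below 0.08 rad and contact force between top_roll and the fingers below 0.3 N), for 0.2 s.
At the end, for the whole second after the job is handed in: Cap home: upright, within 3 mm of the axis, underside within 1.5 mm of the shoulder, still held by the gripper and pressing on the stand with over 5 N. Loaded roll flat on the seat (2.5 mm high, 5 mm off axis at most); lower roll at the foot of its post (z of cap in the frame of shoulder between -0.004 and 0.0015 m and horizontal distance between cap and shoulder below 0.003 m and angle between each of cap, top_roll's own z axis and vertical below 0.08 rad and contact force between cap and stand above 5 N and contact force between cap and the fingers above 4 N and linear speed of cap below 0.02 m/s and horizontal distance between top_roll and seat below 0.005 m and z of top_roll in the frame of seat below 0.0025 m and horizontal distance between spare_roll and post below 0.006 m and z of spare_roll in the frame of post below 0.012 m); the arm keeps its last pose, push and grip.
It fails at once if the empty core is pushed away (more than 15 mm) (distance of bare_core from where it was at the start of the episode above 0.015 m).
It fails at once if the timer is pushed away (more than 15 mm) (distance of timer from where it was at the start of the episode above 0.015 m).
It fails at once if the second roll is lifted off the foot of its post (more than 20 mm) (distance of spare_roll from where it was at the start of the episode above 0.02 m).
It also fails if it takes over 58 s, if anything falls off the work surface, if the arm or the gripper's body presses on something with over 40 N, if the wrist force passes 120 N, or if a joint passes its speed limit or range.

## Working session

There is one attempt and no reset: what is moved stays moved. The work goes in short steps, each a Python script; the robot and the scene stay as the last script left them, time stands still between calls to the robot, and variables do not carry over. Pictures are saved under pics/ and viewed, about 8 in all and at most 12, crops included, and the job is handed in when it is done.

```bash
ls; mkdir -p pics; python3 - <<'E'
from workcell import manip as m
import cv2, numpy as np
ims=[]
for c in ("side","top"):
    r=m.read_camera(c); cv2.imwrite(f"pics/{c}0.png",r["frame"][...,::-1])
    print(c,r["mtx"],r["origin"],r["attitude"],[k for k in r])
    for q in ("stand","seat","shoulder","post","top_roll","spare_roll","cap","bare_core","timer"):
        print(q,[(np.round(d["centre"],1).tolist(),round(d["confidence"],2)) for d in m.find_in(c,q)])
print(m.read_time_s(),m.read_tool_rot())
E
```

```text
pics
side [[391.55762572   0.         253.65895364]
 [  0.         391.55762572 194.938933  ]
 [  0.           0.           1.        ]] [ 251.63655549 -726.67859279  598.8309203 ] [ 0.86797918  0.4580868  -0.09022107 -0.16920046] ['frame', 'mtx', 'origin', 'attitude']
stand [([153.8, 192.2], 0.86)]
seat [([154.4, 194.5], 0.61)]
shoulder [([154.6, 193.8], 0.92), ([232.7, 242.0], 0.39)]
post [([242.3, 242.1], 0.57)]
top_roll [([215.9, 244.0], 0.86)]
spare_roll [([231.4, 243.2], 0.9), ([257.0, 295.9], 0.84), ([241.9, 240.1], 0.63), ([193.2, 247.7], 0.61)]
cap [([296.9, 277.5], 0.74)]
bare_core [([210.5, 293.7], 0.46)]
timer [([168.1, 262.3], 0.68)]
top [[492.57754358   0.         256.25873576]
 [  0.         492.57754358 185.12535663]
 [  0.           0.           1.        ]] [ 337.33831175  -12.33228104 1262.62522922] [-0.70314339 -0.06398624  0.05840472  0.70575068] ['frame', 'mtx', 'origin', 'attitude']
stand [([217.2, 121.4], 0.88)]
seat [([216.2, 122.9], 0.86)]
shoulder [([216.1, 123.2], 0.56)]
post [([217.0, 279.9], 0.79)]
top_roll [([212.1, 359.4], 0.73)]
spare_roll [([195.1, 241.7], 0.75), ([178.8, 335.3], 0.66), ([219.5, 278.5], 0.6)]
cap [([212.7, 359.7], 0.65)]
bare_core [([212.3, 359.5], 0.55), ([149.7, 266.8], 0.47)]
timer [([150.6, 190.5], 0.9)]
1.0 [-1.29577815e-05  1.88798821e-01  9.82015786e-01  8.20946055e-06]
```

```bash
python3 - <<'E'
import cv2, numpy as np
a=cv2.imread("pics/side0.png")[90:340,100:400]; b=cv2.imread("pics/top0.png")[90:290,60:420]
cv2.imwrite("pics/side1.png",cv2.resize(a,None,fx=2.4,fy=2.4,interpolation=2)); cv2.imwrite("pics/top1.png",cv2.resize(b,None,fx=2.2,fy=2.2,interpolation=2))
E
```

```text
(no output)
```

View pics/side1.png

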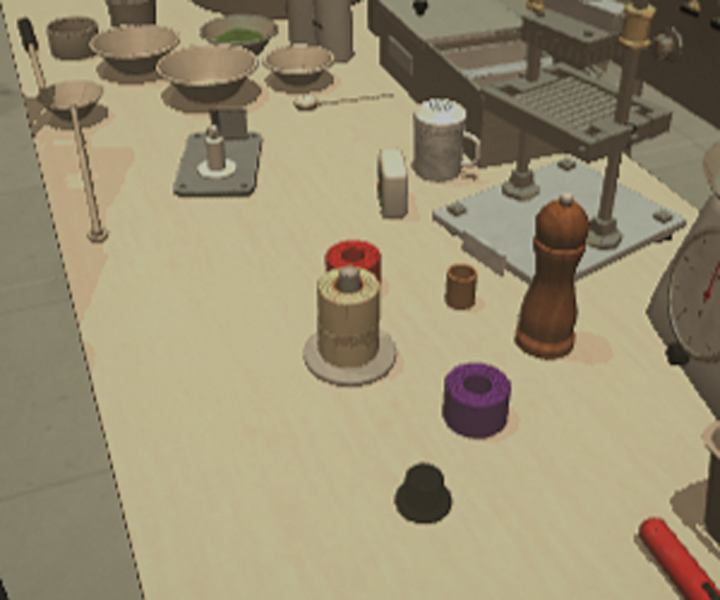

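View pics/top1.png

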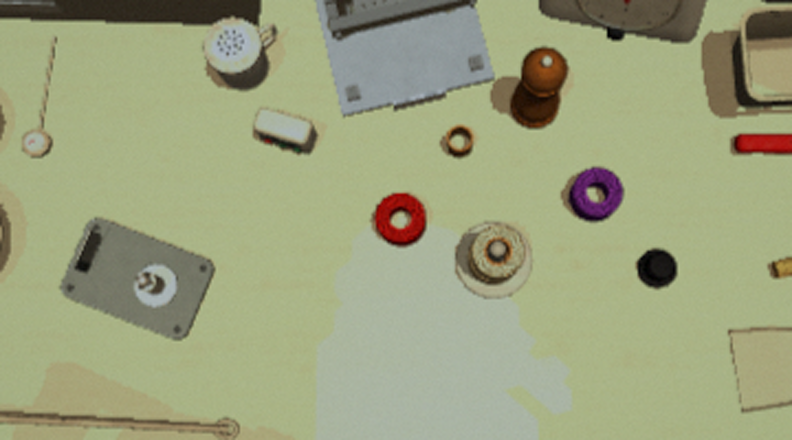

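The pictures show the following (full-frame column, row).

- **Side view:** stand (190,153), cream rolls on the post (245,222), core (292,210), timer (263,166), cap (277,296).
- **Roll look-alikes:** red roll at side (247,197) / top (242,190), purple roll at side (298,257) / top (331,178).
- **Choice:** cream top roll at side (245,215) / top (287,204).

In the top view the networks' "top_roll" at column 359 is really the cap. Next I fit silhouettes in both views.

```bash
cat > h.py <<'E'
import numpy as np, cv2
from scipy.spatial.transform import Rotation as R
from scipy.optimize import minimize, least_squares
def q2r(q): return R.from_quat([q[1],q[2],q[3],q[0]])
class Cam:
    def __init__(s,r): s.K=r["mtx"]; s.o=np.array(r["origin"]); s.R=q2r(r["attitude"]); s.f=r["frame"]
    def proj(s,P):
        c=s.R.inv().apply(np.atleast_2d(P)-s.o)*[1,-1,-1]
        u=c@s.K.T; return u[:,:2]/u[:,2:]
    def ray(s,uv):
        d=np.linalg.inv(s.K)@[uv[0],uv[1],1]; return s.o,s.R.apply(d*[1,-1,-1])
    def atz(s,uv,z):
        o,d=s.ray(uv); return (o+d*(z-o[2])/d[2])[:2]
def circ(x,y,z,d,n=48):
    t=np.linspace(0,2*np.pi,n,endpoint=False); return np.c_[x+d/2*np.cos(t),y+d/2*np.sin(t),np.full(n,z)]
def sil(cam,parts,shape=(384,512),ss=8):
    """antialiased union of hulls; parts: list of Nx3 point sets"""
    uv=[cam.proj(p) for p in parts]
    a=np.vstack(uv); lo=np.floor(a.min(0)).astype(int)-2; hi=np.ceil(a.max(0)).astype(int)+3
    w,h=(hi-lo); big=np.zeros((h*ss,w*ss),np.uint8)
    for p in uv:
        cv2.fillConvexPoly(big,cv2.convexHull(np.round((p-lo+.5)*ss*16-8).astype(np.int32)),255,shift=4)
    out=np.zeros(shape,np.float32); out[lo[1]:hi[1],lo[0]:hi[0]]=cv2.resize(big,(w,h),interpolation=cv2.INTER_AREA)/255.
    return out
def cyl(x,y,z0,z1,d): return np.vstack([circ(x,y,z0,d),circ(x,y,z1,d)])
E
python3 - <<'E'
from workcell import manip as m
from h import *
import pickle
D={}
for c in ("side","top"):
    r=m.read_camera(c); D[c]=r
    for q in ("stand","seat","shoulder","post","top_roll","spare_roll","cap"):
        L=m.cut_out(c,q); D[c,q]=L
        print(c,q,[(np.round(d["centre"]).tolist(),round(d["confidence"],2),int(d["mask"].sum())) for d in L])
pickle.dump(D,open("D.pkl","wb"))
C={c:Cam(D[c]) for c in ("side","top")}
# rough positions
for n,s,t in (("cap",(277.5,296.9),(359.5,212.5)),("roll top",(245,210),(286.8,203.6)),("stand",(189.5,152),(129,219))):
    A=[];b=[]
    for cam,uv in ((C["side"],s),(C["top"],t)):
        o,d=cam.ray(uv); d/=np.linalg.norm(d); P=np.eye(3)-np.outer(d,d); A.append(P); b.append(P@o)
    X=np.linalg.lstsq(np.vstack(A),np.hstack(b),rcond=None)[0]; print(n,X.round(1))
# cap colour masks fit
res=[]
fr={c:D[c]["frame"].astype(int) for c in C}
cm={c:(fr[c].max(2)<75) for c in C}
for c,(u,v) in (("side",(277,297)),("top",(359,212))):
    k=np.zeros((384,512),bool);k[v-22:v+23,u-18:u+19]=1; cm[c]&=k; print(c,"cap px",cm[c].sum(),np.argwhere(cm[c]).mean(0))
def cap(x,y,z): return [cyl(x,y,z,z+5,46),cyl(x,y,z+5,z+31,30)]
for nm in ("side","top","both"):
    cs=C if nm=="both" else [nm]
    f=lambda p:sum(np.abs(sil(C[c],cap(p[0],p[1],p[2] if nm=="both" else 0))-cm[c]).sum() for c in cs)
    x0=[*C["top"].atz((359.2,212),5)]+([0] if nm=="both" else [])
    o=minimize(f,x0,method="Nelder-Mead",options=dict(initial_simplex=np.array([x0]+[list(np.array(x0)+8*e) for e in np.eye(len(x0))])))
    print("cap",nm,o.x.round(1),o.fun)
E
```

```text
side stand [([155.0, 192.0], 0.75, 1011)]
side seat [([154.0, 195.0], 0.66, 967)]
side shoulder [([156.0, 191.0], 0.62, 919)]
side post [([243.0, 243.0], 0.69, 459)]
side top_roll [([218.0, 244.0], 0.71, 623), ([155.0, 191.0], 0.26, 1032)]
side spare_roll [([238.0, 243.0], 0.83, 280), ([255.0, 298.0], 0.62, 744), ([195.0, 247.0], 0.5, 233)]
side cap [([298.0, 276.0], 0.7, 452)]
top stand [([216.0, 122.0], 0.69, 2355)]
top seat [([218.0, 122.0], 0.57, 2346)]
top shoulder [([215.0, 122.0], 0.94, 2476)]
top post [([205.0, 287.0], 0.83, 458)]
top top_roll [([213.0, 361.0], 0.75, 252), ([202.0, 290.0], 0.65, 418)]
top spare_roll [([177.0, 332.0], 0.91, 422), ([193.0, 239.0], 0.79, 440), ([213.0, 123.0], 0.28, 2380)]
top cap [([214.0, 359.0], 0.49, 244), ([216.0, 120.0], 0.48, 2464)]
cap [ 486.9 -267.1    8.1]
roll top [497.1 -76.6  84.3]
stand [467.1 314.7  40.6]
side cap px 423 [296.04728132 276.18439716]
top cap px 238 [211.55882353 358.02521008]
cap side [ 488.  -263.7] 51.60784149169922
cap top [ 488.  -263.7] 24.145097732543945
cap both [ 488.1 -263.6   -0.9] 74.97254943847656
```

```bash
cat > fit.py <<'E'
from h import *
import pickle
from scipy.ndimage import map_coordinates
def grad(f):
    L=cv2.GaussianBlur(f,(0,0),.8).astype(np.float32); gx=np.stack([cv2.Sobel(L[...,i],cv2.CV_32F,1,0) for i in range(3)],2); gy=np.stack([cv2.Sobel(L[...,i],cv2.CV_32F,0,1) for i in range(3)],2)
    return np.sqrt((gx**2+gy**2).sum(2))
def efit(cams,G,gen,x0,span=10):
    def f(p): return -sum(np.minimum(map_coordinates(G[c],cams[c].proj(gen(*p))[:,::-1].T,order=1),250).mean() for c in cams)
    best=min(((f([x0[0]+a,x0[1]+b,*x0[2:]]),a,b) for a in np.arange(-span,span+1,2) for b in np.arange(-span,span+1,2)))
    s=np.array([x0[0]+best[1],x0[1]+best[2],*x0[2:]]); st=[3,3,.08 if len(x0)==3 else 0]
    o=minimize(f,s,method="Nelder-Mead",options=dict(initial_simplex=np.array([s]+[s+st[i]*np.eye(len(s))[i] for i in range(len(s))]),xatol=.01,fatol=.001))
    return o.x.round(2),round(-o.fun,1)
def rect(x,y,th,z=10):
    c=np.array([[-50,-55],[50,-55],[50,105],[-50,105]]); p=[]
    for i in range(4):
        a,b=c[i],c[(i+1)%4]; t=np.linspace(.1,.9,60)[:,None]; p.append(a+(b-a)*t)
    p=np.vstack(p); r=R.from_euler("z",th).as_matrix()[:2,:2]; p=p@r.T+[x,y]; return np.c_[p,np.full(len(p),z)]
E
python3 - <<'E'
from fit import *
D=pickle.load(open("D.pkl","rb")); C={c:Cam(D[c]) for c in ("side","top")}; G={c:grad(D[c]["frame"]) for c in C}
P0=C["top"].atz((284.5,208),8); S0=C["top"].atz((130,220),13); print(P0,S0)
# yaw of the stand from blade direction
bl=C["top"].atz((60+88/2.2,90+248/2.2),40); th=np.arctan2(*(bl-S0)[::-1])-np.pi/2; print("yaw",th)
sp=12
for nm,gen,x0 in (("base90",lambda x,y:circ(x,y,8,90),P0),("posttop",lambda x,y:circ(x,y,105,18),P0),("rolltop",lambda x,y:circ(x,y,88,58),P0),
  ("seat",lambda x,y:circ(x,y,13,50),S0),("plate",rect,[*S0,th])):
    for cs in (["side"],["top"],["side","top"]): print(nm,cs,*efit({c:C[c] for c in cs},G,gen,x0,8))
# roll heights: free z, from roll top circle centre
for c in C:
    cam=C[c]; f=D[c]["frame"]
    print(c,"cap black seen; stud px",cam.proj([[*S0,71]]).round(1))
E
```

```text
[497.13814218 -74.95142975] [467.28340683 319.40184869]
yaw -0.5289067392887326
base90 ['side'] [495.59 -79.16] 170.5
base90 ['top'] [498.92 -70.92] 132.2
base90 ['side', 'top'] [498.1  -71.59] 269.2
posttop ['side'] [492.62 -75.04] 244.3
posttop ['top'] [493.95 -77.41] 239.6
posttop ['side', 'top'] [493.16 -76.47] 481.6
rolltop ['side'] [494.79 -75.1 ] 226.2
rolltop ['top'] [498.72 -77.83] 174.7
rolltop ['side', 'top'] [497.98 -77.01] 395.2
seat ['side'] [466.71 314.8 ] 227.7
seat ['top'] [468.74 318.74] 228.5
seat ['side', 'top'] [468.41 318.59] 452.9
plate ['side'] [ 4.6120e+02  2.9979e+02 -3.7000e-01] 228.4
plate ['top'] [ 4.6772e+02  3.1438e+02 -3.7000e-01] 225.4
plate ['side', 'top'] [ 4.6717e+02  3.1396e+02 -3.7000e-01] 417.3
side cap black seen; stud px [[188.2 142.2]]
top cap black seen; stud px [[123.8 217.6]]
```

```bash
python3 - <<'E'
from fit import *
D=pickle.load(open("D.pkl","rb")); C={c:Cam(D[c]) for c in ("side","top")}
def panel(c,ctr,hw,hh,curves,k):
    f=D[c]["frame"][...,::-1]; u0,v0=ctr[0]-hw,ctr[1]-hh
    im=cv2.resize(f[v0:v0+2*hh,u0:u0+2*hw],None,fx=k,fy=k,interpolation=cv2.INTER_NEAREST)
    for P,col in curves:
        uv=((C[c].proj(P)-[u0,v0]+.5)*k*16).astype(np.int32); cv2.polylines(im,[uv],True,col,1,shift=4)
    return im
x,y=496,-76; g=(0,255,0);r=(0,0,255);b=(255,0,0)
post=[(circ(x,y,8,90),g),(circ(x,y,88,58),r),(circ(x,y,105,18),b)]
sx,sy=468,317
st=[(circ(sx,sy,13,50),g),(rect(sx,sy,-.37),r),(circ(sx,sy,55,22),b),(circ(sx,sy,71,9),g)]
k=7
im=np.vstack([np.hstack([panel("side",(245,220),28,36,post,k),panel("top",(286,205),28,36,post,k)])])
im2=np.hstack([panel("side",(190,154),28,30,st,k),panel("top",(124,216),38,30,st,5.6 and 7)])
w=im2.shape[1]; im=cv2.copyMakeBorder(im,0,0,0,w-im.shape[1],0)
o=np.vstack([im,im2]); s=min(800/o.shape[1],600/o.shape[0]); print(o.shape)
cv2.imwrite("pics/ov.png",cv2.resize(im,None,fx=.85,fy=.85)); cv2.imwrite("pics/ov2.png",cv2.resize(im2,None,fx=.85,fy=.85))
E
```

```text
(924, 924, 3)
```

View pics/ov.png

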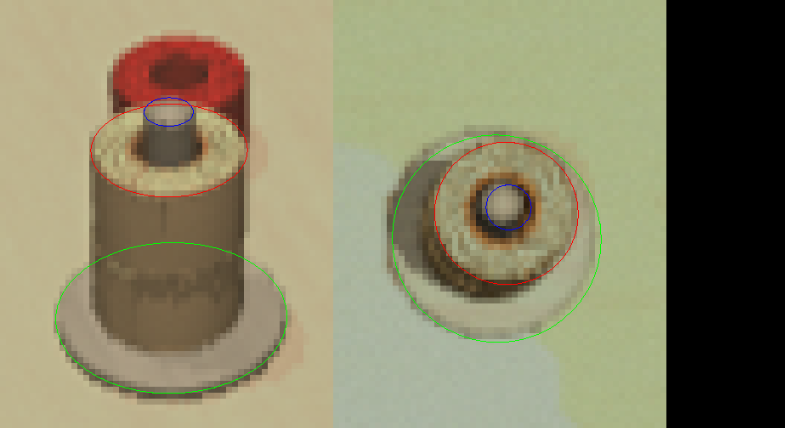

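View pics/ov2.png

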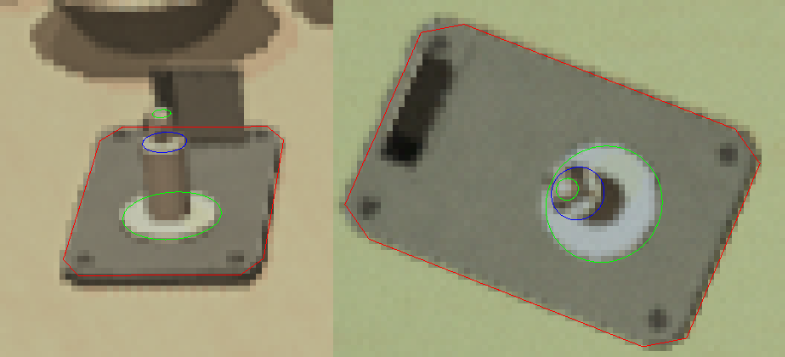

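The overlays show the cream roll (red circle) and post, and the stand's plate, seat and spindle, all within about 1 px. The two cameras disagree by about 2–3 mm, so I'll centre the roll mechanically by squeezing it from two directions.

```bash
cat >> h.py <<'E'
def down(psi): return [0,float(np.cos(psi/2)),float(np.sin(psi/2)),0]
E
python3 - <<'E'
from workcell import manip as m
from h import *
x,y=496.8,-76.5
def st(s): print(s,m.read_position(),"F",np.round(m.read_wrist_force(),1),"w",round(m.read_width(),1),"t",m.read_time_s())
st("0"); m.goto([x,y,190],down(np.pi)); st("above"); 
m.movel([x,y,74],rate=150); st("at")
m.move_gripper(54,5); st("g1")
m.move_gripper(80); m.movel([x,y,112]); m.goto([x,y,112],down(np.pi/2)); m.movel([x,y,72]); st("at2")
m.move_gripper(54,5); st("g2")
m.move_gripper(50,20); st("g3")
E
```

```text
0 [203.8991781  510.78059499 222.45827011] F [ 0.5 -0.9 -0.6] w 94.2 t 1.8
above [496.92757737 -75.95248096 190.05561431] F [ 0.3 -0.8  0.3] w 94.0 t 4.1417
at [497.25783661 -76.51703879  74.76343134] F [ 0.2 -0.3  0.5] w 94.0 t 5.0667
g1 [496.85415497 -76.50377774  74.12328804] F [-0.8  0.2  1. ] w 58.4 t 5.7083
at2 [496.81211587 -76.50296195  72.15496952] F [ 0.7 -0.3  0.3] w 79.9 t 8.4667
g2 [497.10674059 -76.55220656  72.60026072] F [-1.1 -0.   5.6] w 58.3 t 8.9333
g3 [497.12853705 -76.5610589   72.62524116] F [-1.1  0.3  6.8] w 58.1 t 9.15
```

```bash
python3 - <<'E'
from workcell import manip as m
from h import *
def st(s): print(s,m.read_position(),"F",np.round(m.read_wrist_force(),1),"w",round(m.read_width(),1),"t",m.read_time_s())
x,y=496.8,-76.5
m.movel([x,y,85],rate=60); st("l1")
m.movel([x,y,152],rate=120); st("l2")
r=m.read_camera("side"); cv2.imwrite("pics/lift.png",cv2.resize(r["frame"][110:260,180:330,::-1],None,fx=3.6,fy=3.6,interpolation=2)); np.save("lift.npy",r["frame"])
E
```

```text
l1 [496.9249293  -76.53224879  85.37180653] F [-0.4  0.3 -0.9] w 57.9 t 9.5167
l2 [496.43208257 -76.44204294 151.25251968] F [-0.2 -0.4 -0.7] w 58.3 t 10.225
```

View pics/lift.png

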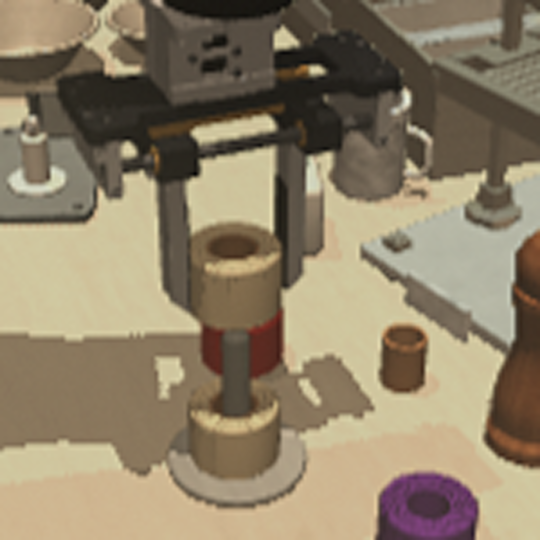

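Roll held upright and clear of the post (bore at crop (233,245)); the spare roll stayed at the foot. Now I go over the stand, and use the held roll to calibrate the side camera there.

```bash
python3 - <<'E'
from workcell import manip as m
from fit import *
def st(s): print(s,m.read_position(),"F",np.round(m.read_wrist_force(),1),"w",round(m.read_width(),1),"t",m.read_time_s())
m.goto([468,317,152],down(np.pi/2)); m.movel([468,317,125],rate=100); m.sleep(.2); st("over"); p=m.read_position()
D={}
for c in ("side","top"): D[c]=m.read_camera(c)
pickle.dump((D,p),open("D2.pkl","wb"))
C={c:Cam(D[c]) for c in D}; G={c:grad(D[c]["frame"]) for c in D}
two=lambda z:(lambda x,y:np.vstack([circ(x,y,z,58,96),circ(x,y,z,26,48)]))
z=p[2]-24+40
print("roll top fit side",efit({"side":C["side"]},G,two(z),p[:2],8))
f0=np.load("lift.npy"); print("lift fit",efit({"side":C["side"]},{"side":grad(f0)},two(151.25+16),[496.4,-76.4],8))
def panel(c,ctr,hw,hh,curves,k):
    f=D[c]["frame"][...,::-1]; u0,v0=ctr[0]-hw,ctr[1]-hh
    im=cv2.resize(f[v0:v0+2*hh,u0:u0+2*hw],None,fx=k,fy=k,interpolation=cv2.INTER_NEAREST)
    for P,col in curves:
        uv=((C[c].proj(P)-[u0,v0]+.5)*k*16).astype(np.int32); cv2.polylines(im,[uv],True,col,1,shift=4)
    return im
cv=[(circ(p[0],p[1],z,58),(0,0,255)),(circ(p[0],p[1],z,26),(0,0,255)),(circ(p[0],p[1],z-40,58),(255,0,0)),(circ(468,317,13,50),(0,255,0)),(circ(468,317,55,22),(0,255,0))]
cv2.imwrite("pics/over.png",np.hstack([panel("side",(190,140),32,40,cv,6),panel("top",(120,212),32,40,cv,6)]))
E
```

```text
over [468.32484247 317.05084172 125.67735513] F [-0.3 -0.3 -0.6] w 58.1 t 12.3583
roll top fit side (array([466.76, 315.42]), np.float64(175.0))
lift fit (array([495.23, -76.13]), np.float64(209.9))
```

View pics/over.png

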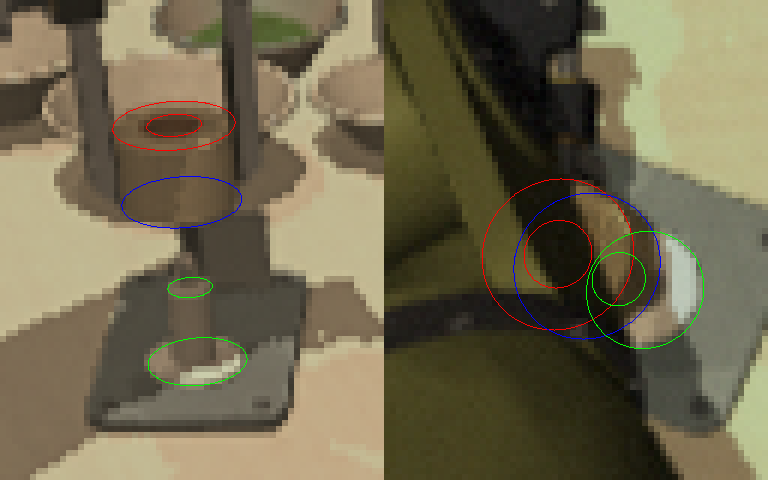

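```bash
python3 - <<'E'
from workcell import manip as m
from h import *
def st(s): print(s,m.read_position().round(2) if hasattr(m.read_position(),'round') else m.read_position(),"F",np.round(m.read_wrist_force(),1),"M",np.round(m.read_ft_torque(),2),"w",round(m.read_width(),1),"t",m.read_time_s())
x,y=468.4,316.7
m.movel([x,y,104],rate=60); st("104")
print(m.movel([x,y,42],rate=40,threshold=4)); st("down")
E
```

```text
104 [468.32 316.65 103.66] F [-0.7  0.6 -1.7] M [-0.09  0.01  0.03] w 58.1 t 12.9583
False
down [468.49 316.76  42.22] F [-0.1 -0.1 -1.7] M [-0.04  0.03  0.  ] w 58.6 t 14.6583
```

Slid over the spindle with no contact. While the roll is down there, I'll feel the bore's play to find the spindle axis for the cap.

```bash
python3 - <<'E'
from workcell import manip as m
from h import *
x,y=468.4,316.7
def probe(d):
    t=np.array([x,y,42.])+np.r_[np.array(d)*4.5,0]
    hit=m.movel(t,rate=12,threshold=3); p=np.array(m.read_position()); F=np.round(m.read_wrist_force(),1); m.movel([x,y,42],rate=40); print(d,hit,p.round(2),F); return p
a,b=probe((1,0)),probe((-1,0)); x=(a[0]+b[0])/2
c,d=probe((0,1)),probe((0,-1)); y=(c[1]+d[1])/2
print("axis",x,y,m.read_time_s()); np.save("axis.npy",[x,y])
E
```

```text
(1, 0) True [470.44 316.66  41.62] [-1.   0.8 -0.9]
(-1, 0) True [467.17 316.81  41.83] [1.4 2.  0.1]
(0, 1) True [468.46 320.91  41.44] [-0.3 -0.5 -0.9]
(0, -1) True [468.7  316.06  41.72] [ 1.3  3.1 -0.2]
axis 468.8020589360988 318.48391911812286 16.8417
```

```bash
python3 - <<'E'
from workcell import manip as m
from fit import *
def st(s): print(s,np.round(m.read_position(),2),"F",np.round(m.read_wrist_force(),1),"w",round(m.read_width(),1),"t",m.read_time_s())
x,y=468.8,318.2
m.movel([x,y,41]); print(m.movel([x,y,34],rate=20,threshold=4)); st("seat")
m.move_gripper(76); m.sleep(.3); st("open")
m.movel([x,y,130],rate=150); st("up")
# on to the cap
m.goto([488,-263.7,130],down(np.pi)); st("cap above")
D={c:m.read_camera(c) for c in ("side","top")}; pickle.dump(D,open("D3.pkl","wb"))
C={c:Cam(D[c]) for c in D}
G={c:grad(D[c]["frame"]) for c in D}
two=lambda z:(lambda x,y:circ(x,y,z,58,96))
for c in C: print("roll",c,efit({c:C[c]},G,two(53),[468.5,318],6), "seat before side 466.7,314.8 / top 468.7,318.7")
a=cv2.resize(D["side"]["frame"][110:190,140:240,::-1],None,fx=4,fy=4,interpolation=0);b=cv2.resize(D["top"]["frame"][176:256,75:175,::-1],None,fx=4,fy=4,interpolation=0)
cv2.imwrite("pics/loaded.png",np.hstack([a,b]))
E
```

```text
True
seat [468.89 318.3   37.29] F [0.4 0.6 1.7] w 58.5 t 17.375
open [468.61 318.13  37.1 ] F [ 0.5 -0.1  0.6] w 75.8 t 18.175
up [468.4  317.98 129.07] F [-0.2 -0.3  0.2] w 75.8 t 18.9417
cap above [ 488.18 -263.28  129.88] F [-0.6 -0.5  0.2] w 75.7 t 21.2083
roll side (array([462.99, 320.07]), np.float64(233.0)) seat before side 466.7,314.8 / top 468.7,318.7
roll top (array([468.67, 317.2 ]), np.float64(202.8)) seat before side 466.7,314.8 / top 468.7,318.7
```

View pics/loaded.png

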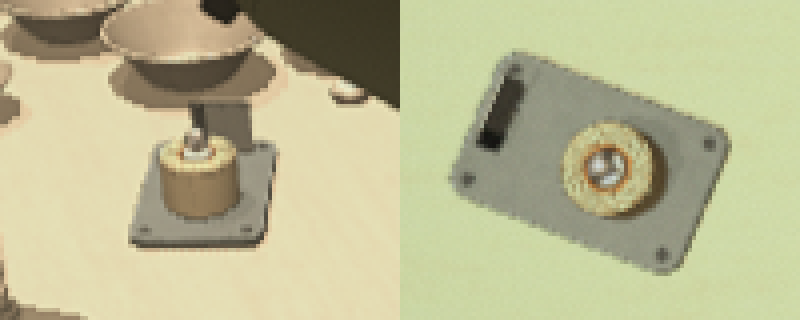

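The picture shows the roll seated flat on the stand, with the stud through its bore (top crop (605,168), concentric). Next, the cap, centred by two squeezes.

```bash
python3 - <<'E'
from workcell import manip as m
from fit import *
def st(s): print(s,np.round(m.read_position(),2),"F",np.round(m.read_wrist_force(),1),"w",round(m.read_width(),1),"t",m.read_time_s())
x,y=488.,-263.7
m.movel([x,y,26],rate=120); st("at"); m.move_gripper(26,4); st("sq1"); m.move_gripper(60)
m.movel([x,y,60]); m.goto([x,y,60],down(np.pi/2)); m.movel([x,y,25.5]); m.move_gripper(26,4); st("sq2")
m.move_gripper(24,55); st("grip"); m.movel([x,y,130],rate=120); st("lift")
r=m.read_camera("side"); cv2.imwrite("pics/cap.png",cv2.resize(r["frame"][190:330,200:350,::-1],None,fx=4,fy=4,interpolation=2))
E
```

```text
at [ 488.37 -263.92   26.71] F [ 0.1  0.1 -0.2] w 76.1 t 22.325
sq1 [ 488.01 -263.73   26.03] F [-0.1  0.4  0.3] w 29.9 t 23.1
sq2 [ 488.13 -263.79   25.85] F [-0.1  0.6  4.4] w 29.9 t 26.4833
grip [ 488.14 -263.79   25.83] F [-1.3  0.1  5.2] w 29.3 t 26.7
lift [ 487.67 -263.51  129.21] F [-0.4 -0.1 -0.1] w 29.4 t 27.725
```

View pics/cap.png

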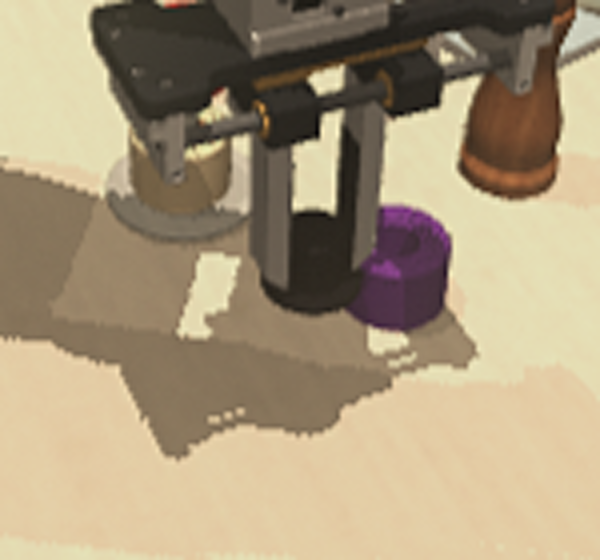

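Cap held upright between the pads (crop (315,262)). Now over the spindle and gently down.

```bash
python3 - <<'E'
from workcell import manip as m
from fit import *
def st(s): print(s,np.round(m.read_position(),2),"F",np.round(m.read_wrist_force(),1),"M",np.round(m.read_ft_torque(),2),"w",round(m.read_width(),1),"t",m.read_time_s())
x,y=468.8,318.2
m.movel([487.7,-263.5,150]); m.goto([x,y,150],down(np.pi/2)); m.movel([x,y,106],rate=100); m.sleep(.2); st("over")
print(m.movel([x,y,91],rate=20,threshold=3)); st("down")
E
```

```text
over [469.1  318.33 106.69] F [ 0.1 -0.   0.2] M [-0.07  0.05  0.01] w 29.1 t 30.9417
False
down [468.87 318.23  91.11] F [-1.   0.3 -0.9] M [ 0.    0.09 -0.01] w 29.5 t 31.8417
```

```bash
python3 - <<'E'
from workcell import manip as m
from fit import *
def st(s): print(s,np.round(m.read_position(),2),"F",np.round(m.read_wrist_force(),1),"w",round(m.read_width(),1),"t",round(m.read_time_s(),2))
x,y=468.8,318.2
for z in np.arange(90,77.9,-1):
    m.movel([x,y,z],rate=25); st(z)
    if m.read_wrist_force()[2]>30: break
E
```

```text
90.0 [468.86 318.27  90.07] F [-0.6  0.4 -0.1] w 29.3 t 32.09
89.0 [468.96 318.36  89.27] F [0.9 0.8 3. ] w 29.0 t 32.34
88.0 [469.1  318.43  88.5 ] F [-0.8  0.8  5.9] w 29.5 t 32.59
87.0 [469.24 318.46  87.74] F [-0.5 -0.   7.1] w 29.1 t 32.84
86.0 [469.33 318.51  86.91] F [0.6 0.4 7.9] w 29.4 t 33.09
85.0 [468.91 318.27  85.08] F [1.  0.8 2.4] w 29.4 t 33.34
84.0 [468.34 317.9   82.93] F [ 2.7  2.7 -7.7] w 29.1 t 33.59
83.0 [468.55 318.04  82.47] F [ 1.5  0.8 -8. ] w 29.2 t 33.84
82.0 [468.78 318.2   82.11] F [ 1.2  1.2 -4. ] w 29.2 t 34.09
81.0 [468.93 318.23  81.27] F [-0.1  0.4 -0. ] w 29.1 t 34.34
80.0 [469.07 318.31  80.57] F [-0.8 -1.7  4.9] w 29.2 t 34.59
79.0 [469.21 318.42  80.25] F [-3.5 -3.  13. ] w 28.9 t 34.84
78.0 [469.28 318.49  80.02] F [-6.2 -4.  22.7] w 29.1 t 35.09
```

Click seen (force 7.9 → −8 N), then a hard stop. I'll ease the sideways load and check that the force holds.

```bash
python3 - <<'E'
from workcell import manip as m
from fit import *
def st(s): print(s,np.round(m.read_position(),2),"F",np.round(m.read_wrist_force(),1),"w",round(m.read_width(),1),"t",round(m.read_time_s(),2))
m.movel([468.4,317.9,78],rate=10); st("ease")
m.sleep(1); st("hold")
fr=[]
for c,(u,v) in (("side",(192,150)),("top",(124,214))):
    f=m.read_camera(c)["frame"][...,::-1]; fr.append(cv2.resize(f[v-40:v+40,u-50:u+50],None,fx=4,fy=4,interpolation=2))
cv2.imwrite("pics/final.png",np.hstack(fr))
E
```

```text
ease [469.2  318.37  80.07] F [-4.2 -2.1 19.6] w 29.3 t 35.34
hold [469.18 318.38  80.07] F [-3.7 -2.8 19.9] w 29.2 t 36.34
```

View pics/final.png

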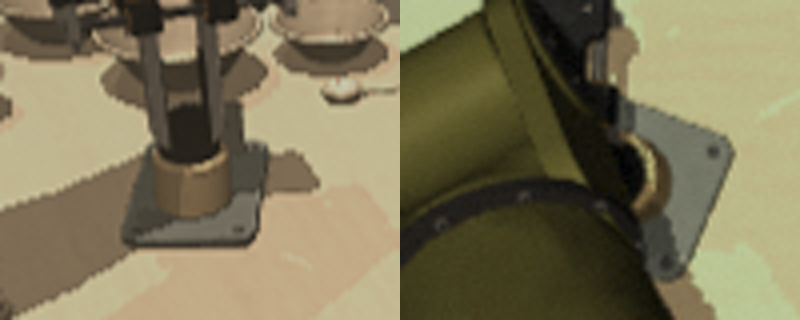

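The picture shows the cap's flange flush on the loaded roll (side crop (190,150)), with the fingers still holding the knob. The push holds steady at 20 N.

```bash
python3 -c "
from workcell import manip as m
m.hand_in(); print(m.read_time_s(), m.read_wrist_force(), m.read_position())"
```

```text
the job is handed in; nothing more can be done
the job is handed in; nothing more can be done
```

The stand is loaded and the job is handed in, at about 36 s of the 58 s allowed. No verdict was reported.

I squeezed the cream upper roll from two directions to centre it and lifted it clear of the post. I then lowered it over the spindle without contact, set it on the seat and let go. The cap was centred the same way and pressed on. The force rose to about 8 N, then dropped and reversed at the click, and the cap went on to a hard stop. I handed in with the gripper still holding the knob.

**Last checks:**
- **Push:** steady at about 20 N over a 1 s hold, with about 4 N sideways.
- **Cap height:** tool at z = 80.07 mm. With the offset read at the grasp, that puts the underside at about 54.3 mm, against the shoulder at 55. I take the difference as a small slip in the grip.
- **Roll and cap:** before capping, the pictures showed the roll flat and concentric; in the last one the cap sits flush on it.
- **Spare roll:** still at the foot of its post after the lift.
- **Core and timer:** nothing touched them that I saw, but I took no final check of their positions.

**Disagreements:**
- **Cameras:** they differed by 2–4 mm on the post and stand. The side-view fit of the seated roll was about 6 mm off, and I discarded it.
- **Spindle axis:** I took it from feeling the bore's play instead, and it matched the top camera.
- **Click peak:** measured at 1 mm steps, it read lower than the stated 10 to 15 N.

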